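# Push a well plate home into the corner stop

## Task

Push the black multi-well plate along the worktop, with the fingertips, into the corner of the L-shaped metal stop, until it sits square with one long side flush against the longer bar and one short side flush against the shorter bar. Only push it: do not pick it up or tip it. Leave the vials, the bottle and the beaker where they stand, and finish with the arm clear.

Things in the scene. Friction and masses are not known exactly. Their poses are not given: they have to be found in the camera images.
- well_plate: black plastic 24-well plate (4 by 6 round wells), a flat box 85.5 mm (its x) by 127.8 mm (its y, the long way) by 14.4 mm high, about 0.16 kg (varies), loose, lying flat on the worktop, wells up. Origin at the centre of its underside. At the start its y axis lies within 0.5 rad of the stop's y axis. It slides on the worktop under a push of about 1 to 2 N.
- corner_stop: L-shaped dark steel corner stop, fixed; bars 18 mm wide and high, screw heads 4 mm higher. Origin: inner corner of the L on the worktop. Longer bar: x 0 to +18 mm, y -18 to +110; shorter bar: y 0 to -18 mm, x 0 to -70. The plate belongs at its -x, +y side: seated centre x -42.8, y +63.9 mm, long side along y. Seen from the robot the corner is far right, turned up to 0.17 rad.
- vial_left: white screw-cap vial with a coloured cap, 35 mm diameter, 54 mm tall, loose, standing upright to the left of the work, near the robot; origin at the centre of its underside. A bystander.
- vial_right: white screw-cap vial with a coloured cap, 35 mm diameter, 54 mm tall, loose, standing upright to the right of the plate, near the robot; origin at the centre of its underside. A bystander.
- vial_back: white screw-cap vial with a coloured cap, 35 mm diameter, 54 mm tall, loose, standing upright behind the corner stop; origin at the centre of its underside. A bystander.
- bottle: white reagent bottle with a screw cap, 45 mm diameter, 103 mm tall, loose, standing at the back; origin at the centre of its underside. A bystander.
- beaker: small glass beaker, 45 mm diameter, 58 mm tall, loose, standing at the back right; origin at the centre of its underside. A bystander.

How it is judged:
At the end, for the whole second after the job is handed in: The plate lies flat and at rest on the worktop in the corner of the stop: long side within 3 mm of the longer bar, short side within 3 mm of the shorter bar, square to within 0.03 rad (x of well_plate in the frame of corner_stop between -0.0458 and -0.0405 m and y of well_plate in the frame of corner_stop between 0.0615 and 0.0669 m and angle between the y axis of well_plate and the y axis of corner_stop, either way round below 0.03 rad and angle between well_plate's own z axis and vertical below 0.03 rad and height (world z) of well_plate below 0.003 m and linear speed of well_plate below 0.01 m/s); the robot touches nothing.
It fails at once if the plate is lifted off the worktop or tipped (height (world z) of well_plate above 0.006 m or angle between well_plate's own z axis and vertical above 0.12 rad).
It fails at once if a vial, the bottle or the beaker is moved by more than 15 mm or tipped (distance of any of vial_left, vial_right, vial_back, bottle, beaker from where it was at the start of the episode above 0.015 m or angle between any of vial_left, vial_right, vial_back, bottle, beaker's own z axis and vertical above 0.3 rad).
It also fails if it takes over 67 s, if anything falls off the work surface, if the arm or the gripper's body presses on something with over 40 N, if the wrist force passes 120 N, or if a joint passes its speed limit or range.

## Robot

A 6-joint arm with a two-finger parallel gripper is mounted at the origin on a cart in front of the work surface, level with it; the furniture and walls round the work are solid. World frame = base frame: x ahead of the robot, y to its left, z up, the work surface at z = 0. Lengths are in m, angles in rad, forces in N, time in s.
With the tool pointing down it reaches from about 0.35 to 0.85 m from the base axis. Payload 8.1 kg.
Tool frame: the origin (TCP) lies at the very end of the fingers, on their centre line; the grasp point (between the pads) lies 19 mm behind it (bot.grip_depth is the distance from the TCP to the grasp point, in m); z points along the fingers, y is the line along which they close (so a half turn about z gives the same grasp; the last joint's range is limited). The gripper opens to 93 mm and grips with 3 to 60 N. Pads are 15 mm wide; open, the fingers measure 128 mm over their backs; the gripper's body (75 mm by 188 mm) begins 65 mm behind the grasp point.
Start: joints at [1.074, 0.13, 1.488, -0, 1.523, -0.085], TCP at [0.24, 0.55, 0.189] pointing down, gripper open.
Joint ranges: [-2.96, 2.96], [-0.89, 2.26], [0.02, 2.5], [-1.34, 4.48], [0, 2.73], [-2.66, 2.66]. Speed limits (rad/s): [2.39, 2.39, 2.79, 3.14, 3.14, 3.14].

## Interface

Orientations are given as a unit quaternion [w, x, y, z].
In Python, from workcell import bot gives the robot as it stands.
- The arm moves only by the tool play_rows, never from a script. Its argument "commands" is a list of rows, each a list of 7 numbers: the shift along the world's x, y, z in m, then the turn, a rotation vector about the world's x, y, z in rad, then the closure, from -1 (fully open) to 1 (shut), so that 0 is half open. A call has 1 to 20 rows; each row is the pose to reach, as a shift and turn from the pose commanded when the call began; what a row does not reach only later rows make up. A row lasts 1/12 s, in which the tool goes at most 41.7 mm and 7.16 degrees, less where a joint would pass 70% of its speed; a pose out of reach is approached as far as the arm can. A call with a gripper value outside its range is refused whole. The fingers move at their own pace and stop on an object; the grip force is fixed at half the most. Time passes only in rows, so rows that repeat a pose let the fingers close. It gives the time, the measured TCP pose, the force, the opening and the grip force at its end, in the units of the state.
- bot.get_state(): the state, without advancing time (a new reading comes with each control period).
- bot.capture(name): name is "scene" or "top" or "wrist"; returns a dict with "frame" (480x640x3 uint8, red, green, blue), "range_z" (480x640 float32, m along the optical axis (not along the pixel's ray), 0 where there is no reading), "mtx" (3x3 intrinsics, pixels), "dist" ([k1, k2, p1, p2, k3] as OpenCV has them; the pictures are not rectified), "world_to_cam" (4x4, takes a point from world to camera coordinates); the wrist camera has in their place "mount" (4x4, takes a point from camera to tool coordinates, whose origin is the TCP and whose axes are the flange's). Camera axes: x right, y down, z forward; pixel columns grow to the right and rows downward; lengths in m; the calibration is good to about 2 mm. A picture is of the moment at which its call begins: read the wrist's pose just before it.
- bot.close_job(): hands the job in; it is judged then, once.
Trained networks look in the newest picture that a camera, given by its name, has taken for a name from the list of things; names that differ only in an ending like _2 or _b are one class to them, and where a whole thing is asked for, a point or a joint stands for the part that bears it (a point fixed in the world has none). Each returns a list of dicts, best first, with "conf" (0 to 1); they miss things now and then, are a little off and sometimes report something else, mostly with a low value. They report only what shows in the picture. A call takes as long as a camera call.
- bot.look_for(camera, target): "rect" ([left, top, right, bottom] in pixels, round what is visible of it).
- bot.masks_of(camera, target): "mask" (480x640 bool, what is visible of it) and "rect" ([left, top, right, bottom] in pixels, round what is visible of it).
The state is a dict: "clock": time; "joints": joint angles; "joint_vel": joint speeds; "tau": joint torques, N m; "eef_pos": TCP position; "ee_rot": TCP orientation; "ft_force": force on the tool from outside, world axes, zero at the start; "wrist_torque": the same for the moment, N m; "opening": finger opening in m; "grasp_force": force on a finger pad.
Only numpy, scipy, OpenCV 4.12 (cv2) and the standard library are available. Lean on these libraries where they do the work, as an engineer would, in place of code of your own. Each camera call takes 0.05 s, during which the arm holds its last target. There are 200 camera calls.

## Working session

There is one attempt and no reset: what is moved stays moved. The work goes in short steps, Python scripts to look and compute and a tool call to move; the robot and the scene stay as the last step left them, time stands still between calls to the robot, and variables do not carry over. Pictures are saved under pics/ and viewed, at most 10 in all, crops included, and the job is handed in when it is done.

Besides the shell and the picture viewer there is one more tool, called after ">>>" as name(argument=value, ...), one argument or row to a line, values as JSON. play_rows: Moves the arm, as the interface text tells. Its arguments: {"type":"object","properties":{"commands":{"type":"array","items":{"type":"array","items":{"type":"number"}}}},"required":["commands"]}

```bash
mkdir -p pics; cat > h.py <<'E'
import numpy as np, cv2
from workcell import bot
def cap(n): return bot.capture(n)
def pts(c, mask=None, T=None):
    z=c["range_z"]; v,u=np.nonzero((z>0)&(mask if mask is not None else True))
    n=cv2.undistortPoints(np.stack([u,v],1).astype(float)[:,None],np.array(c["mtx"]),np.array(c["dist"]))[:,0]
    d=z[v,u]; P=np.c_[n*d[:,None],d,np.ones(len(d))]
    W=np.linalg.inv(np.array(c["world_to_cam"])) if T is None else T
    return (P@W.T)[:,:3]
def look(cam,names):
    out={}
    c=cap(cam)
    for n in names:
        r=bot.masks_of(cam,n)
        for q in r[:3]:
            P=pts(c,q["mask"]);
            if len(P)==0: continue
            zt=P[P[:,2]>0.004]
            print(cam,n,round(q["conf"],2),[int(a) for a in q["rect"]],len(P),P.mean(0).round(3),'z95',np.percentile(P[:,2],95).round(3))
            if n in('well_plate','corner_stop'):
                rr=cv2.minAreaRect(zt[:,:2].astype(np.float32)*1000); print('   rect',np.round(rr[0],1),np.round(rr[1],1),round(rr[2],2))
    return c
E
python3 - <<'E'
from h import *
N=['well_plate','corner_stop','vial_left','bottle','beaker']
for cam in('top','scene'):
    c=look(cam,N); cv2.imwrite(f'pics/{cam}0.png',c["frame"][...,::-1])
    print(np.linalg.inv(np.array(c["world_to_cam"])).round(2).tolist())
E
```

```text
top well_plate 0.56 [279, 284, 344, 327] 3140 [ 0.481 -0.039  0.011] z95 0.016
   rect [481.2 -39.3] [ 85.6 127.6] 3.45
top corner_stop 0.7 [319, 191, 388, 237] 1064 [ 0.67  -0.136  0.017] z95 0.022
   rect [ 649.2 -120.2] [ 89.2 126.6] 5.9
top bottle 0.6 [351, 120, 377, 158] 682 [ 0.786 -0.136  0.068] z95 0.104
top beaker 0.76 [393, 135, 422, 165] 617 [ 0.778 -0.222  0.031] z95 0.059
[[0.01, -0.99, 0.17, 0.43], [-1.0, -0.01, -0.0, -0.05], [0.0, -0.17, -0.99, 1.01], [0.0, 0.0, 0.0, 1.0]]
scene well_plate 0.97 [249, 201, 305, 246] 1601 [ 0.483 -0.042  0.011] z95 0.016
   rect [481.6 -39.1] [ 87.3 129. ] 4.05
scene corner_stop 0.98 [293, 255, 348, 301] 573 [ 0.667 -0.142  0.017] z95 0.022
   rect [ 687.  -211.9] [115.2 300. ] 22.71
scene corner_stop 0.19 [370, 275, 391, 322] 875 [ 0.799 -0.151  0.058] z95 0.103
   rect [ 797.4 -145.1] [45.6 40.2] 24.56
scene vial_left 0.78 [290, 145, 302, 167] 283 [0.404 0.151 0.033] z95 0.056
scene bottle 0.66 [368, 275, 389, 319] 842 [ 0.799 -0.15   0.06 ] z95 0.103
scene beaker 0.8 [339, 308, 363, 341] 678 [ 0.774 -0.219  0.034] z95 0.058
[[0.85, 0.38, -0.36, 1.02], [0.52, -0.63, 0.57, -0.71], [-0.01, -0.68, -0.73, 0.89], [0.0, 0.0, 0.0, 1.0]]
```

View pics/top0.png

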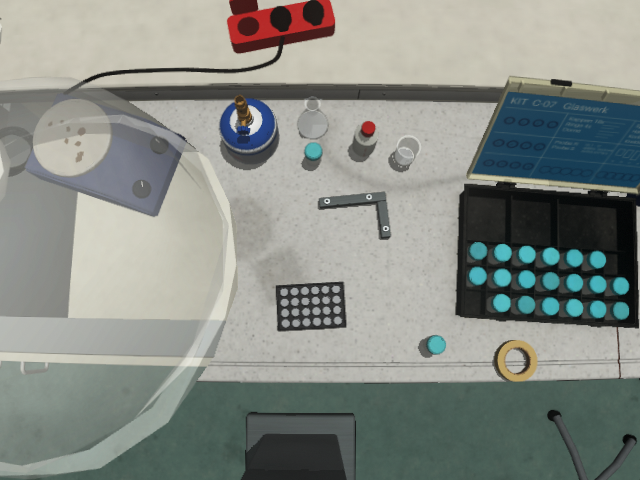

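The picture shows the plate at about (311,306), with its long side along world y. The L runs from (319,203) to (386,195) and down to (385,237), so its inner corner is near (378,205). The vials are at (436,345) and (313,151). The left vial is hidden, and the scene camera puts it at (0.404, 0.151).

```bash
python3 - <<'E'
from h import *
from scipy.spatial.transform import Rotation as R
s=bot.get_state(); q=s['ee_rot']; M=R.from_quat([q[1],q[2],q[3],q[0]]).as_matrix(); print(M.round(3),s['eef_pos'],s['ft_force'],s['opening'])
print('tool y yaw',np.degrees(np.arctan2(M[1,1],M[0,1])))
c=cap('top')
for n in('vial_left','vial_right','vial_back'):
    for q in bot.look_for('top',n)[:4]: print(n,q)
# stop fit from heights, no mask
P=pts(c); k=(P[:,2]>.010)&(P[:,2]<.03)&(P[:,0]>.57)&(P[:,0]<.73)&(P[:,1]>-.22)&(P[:,1]<-.02)
print(k.sum(),cv2.minAreaRect((P[k,:2]*1000).astype(np.float32)))
E
```

```text
[[-0.916  0.4   -0.   ]
 [ 0.4    0.916 -0.   ]
 [ 0.    -0.    -1.   ]] [0.2401365  0.5498433  0.18862909] [-0.42610661 -0.05872629  0.19349542] 0.09333757021879645
tool y yaw 66.40465369034486
vial_right {'rect': [424.0, 334.9, 448.6, 355.2], 'conf': 0.9}
vial_back {'rect': [305.7, 141.5, 323.7, 166.0], 'conf': 0.78}
987 ((649.2451782226562, -120.14633178710938), (88.29852294921875, 126.61758422851562), 5.972858905792236)
```

>>> play_rows(
  commands=[
    [0.17,-0.583,0,0,0,0.516,-1],
    [0.17,-0.583,0,0,0,0.516,-1],
    [0.17,-0.583,0,0,0,0.516,-1],
    [0.17,-0.583,0,0,0,0.516,-1],
    [0.17,-0.583,0,0,0,0.516,-1],
    [0.17,-0.583,0,0,0,0.516,-1],
    [0.17,-0.583,0,0,0,0.516,-1],
    [0.17,-0.583,0,0,0,0.516,-1],
    [0.17,-0.583,0,0,0,0.516,-1],
    [0.17,-0.583,0,0,0,0.516,-1],
    [0.17,-0.583,0,0,0,0.516,-1],
    [0.17,-0.583,0,0,0,0.516,-1],
    [0.17,-0.583,0,0,0,0.516,-1],
    [0.17,-0.583,0,0,0,0.516,-1],
    [0.17,-0.583,0,0,0,0.516,-1],
    [0.17,-0.583,0,0,0,0.516,-1],
    [0.17,-0.583,0,0,0,0.516,-1],
    [0.17,-0.583,0,0,0,0.516,-1],
    [0.17,-0.583,0,0,0,0.516,-1],
    [0.17,-0.583,0,0,0,0.516,-1],
  ],
)

```text
clock: 2.47
eef_pos: [0.41, -0.032, 0.1887]
ee_rot: [0.0, -0.053, 0.999, 0.0]
ft_force: [0.5, -0.4, -0.3]
opening: 0.0928
grasp_force: 0.0
```

>>> play_rows(
  commands=[
    [0,-0.006,-0.04,0,0,0,-1],
    [0,-0.006,-0.08,0,0,0,-1],
    [0,-0.006,-0.12,0,0,0,-1],
    [0,-0.006,-0.15,0,0,0,-1],
    [0,-0.006,-0.17,0,0,0,-1],
    [0,-0.006,-0.18,0,0,0,-1],
    [0,-0.006,-0.182,0,0,0,-1],
    [0,-0.006,-0.182,0,0,0,-1],
    [0,-0.006,-0.182,0,0,0,-1],
  ],
)

```text
clock: 3.22
eef_pos: [0.4115, -0.0391, 0.0082]
ee_rot: [0.001, -0.052, 0.999, -0.0]
ft_force: [0.4, 0.2, -1.0]
opening: 0.093
grasp_force: 0.0
```

>>> play_rows(
  commands=[
    [0.007,0.0007,-0.001,0,0,0,-1],
    [0.014,0.0014,-0.001,0,0,0,-1],
    [0.021,0.0021,-0.001,0,0,0,-1],
    [0.028,0.0028,-0.001,0,0,0,-1],
    [0.035,0.0035,-0.001,0,0,0,-1],
    [0.042,0.0042,-0.001,0,0,0,-1],
    [0.049,0.005,-0.001,0,0,0,-1],
    [0.056,0.0058,-0.001,0,0,0,-1],
    [0.063,0.0065,-0.001,0,0,0,-1],
    [0.07,0.0073,-0.001,0,0,0,-1],
    [0.077,0.008,-0.001,0,0,0,-1],
    [0.084,0.0087,-0.001,0,0,0,-1],
    [0.091,0.0095,-0.001,0,0,0,-1],
    [0.098,0.0102,-0.001,0,0,0,-1],
    [0.105,0.011,-0.001,0,0,0,-1],
    [0.112,0.0117,-0.001,0,0,0,-1],
    [0.119,0.0124,-0.001,0,0,0,-1],
    [0.126,0.0131,-0.001,0,0,0,-1],
    [0.13,0.0135,-0.001,0,0,0,-1],
    [0.13,0.0135,-0.001,0,0,0,-1],
  ],
)

```text
clock: 4.88
eef_pos: [0.5411, -0.0256, 0.0057]
ee_rot: [0.0, -0.052, 0.999, -0.0]
ft_force: [1.1, 0.0, 0.2]
opening: 0.0928
grasp_force: 0.0
```

```bash
cat >> h.py <<'E'
O=np.array([679.8,-163.3]); th=np.radians(5.95)
def plate(cams=('top','scene')):
    for cam in cams:
        c=cap(cam)
        for q in bot.masks_of(cam,'well_plate')[:1]:
            P=pts(c,q["mask"]); P=P[(P[:,2]>.004)&(P[:,2]<.022)]
            r=cv2.minAreaRect((P[:,:2]*1000).astype(np.float32))
            d=np.array(r[0])-O; R=np.array([[np.cos(th),np.sin(th)],[-np.sin(th),np.cos(th)]])
            print(cam,round(q['conf'],2),np.round(r[0],1),np.round(r[1],1),round(r[2],2),'in stop',(R@d).round(1),'goal -42.8 63.9')
    return c
E
python3 - <<'E'
from h import *
c=plate(); c=cap('scene'); cv2.imwrite('pics/s1.png',cv2.resize(c['frame'][130:370,180:500,::-1],(800,600)))
E
```

```text
top 0.81 [480.2 -25.2] [86.  95.3] 2.63 in stop [-184.2  158. ] goal -42.8 63.9
scene 0.69 [482.1 -39.6] [ 85.3 127.7] 2.52 in stop [-183.8  143.5] goal -42.8 63.9
```

View pics/s1.png

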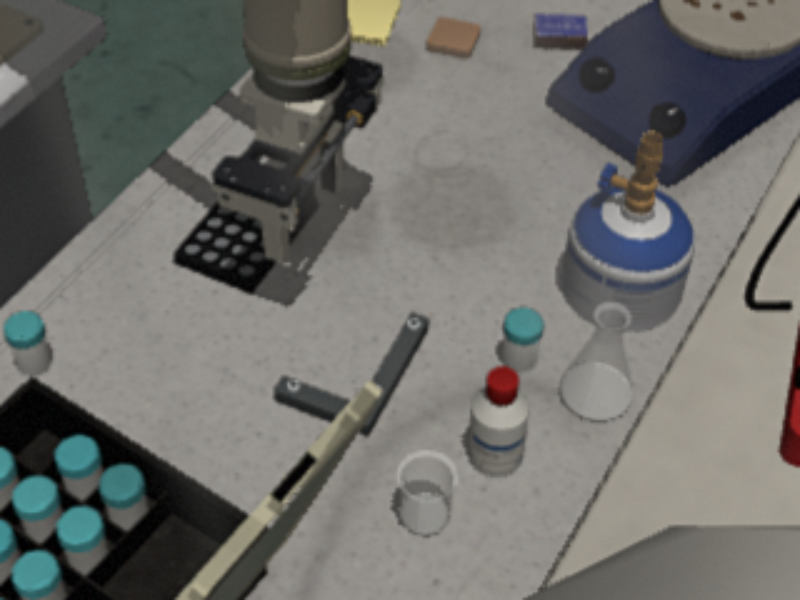

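```bash
python3 - <<'E'
from h import *
s=bot.get_state(); print(s['clock'],s['eef_pos'],s['ft_force'],s['joints'])
c=cap('scene'); W=np.array(c['world_to_cam'])
X=np.array([[.5411,-.0256,.006],[.55,-.081,.006],[.53,.03,.006],[.4115,-.039,.006],[.406,.016,.006],[.417,-.094,.006]])
p=cv2.projectPoints(X,cv2.Rodrigues(W[:3,:3])[0],W[:3,3],np.array(c['mtx']),np.array(c['dist']))[0][:,0]
print(((p-[180,130])*2.5).round())
P=pts(c); k=(P[:,2]>.008)&(P[:,2]<.02)&(abs(P[:,0]-.52)<.12)&(abs(P[:,1]+.04)<.12)
print(k.sum(),P[k].min(0),P[k].max(0))
plate()
cv2.imwrite('pics/s2.png',cv2.resize(c['frame'][170:290,210:370,::-1],(800,600)))
E
```

```text
5.1333 [ 0.53976229 -0.02562429  0.00552718] [-0.66361913 -0.08349669 -0.38773857] [-1.42305915e-01  1.39854542e-01  1.82759035e+00 -3.43012591e-05
  1.17451225e+00 -1.81733796e+00]
[[307. 245.]
 [282. 287.]
 [328. 205.]
 [186. 203.]
 [215. 168.]
 [156. 241.]]
749 [ 0.43841557 -0.10602201  0.00800305] [0.52648905 0.02620074 0.01891049]
top 0.88 [479.5 -25.4] [ 83.5 100.2] 4.07 in stop [-185.   157.9] goal -42.8 63.9
scene 0.94 [480.7 -40.5] [ 88.  129.2] 4.53 in stop [-185.3  142.8] goal -42.8 63.9
```

View pics/s2.png

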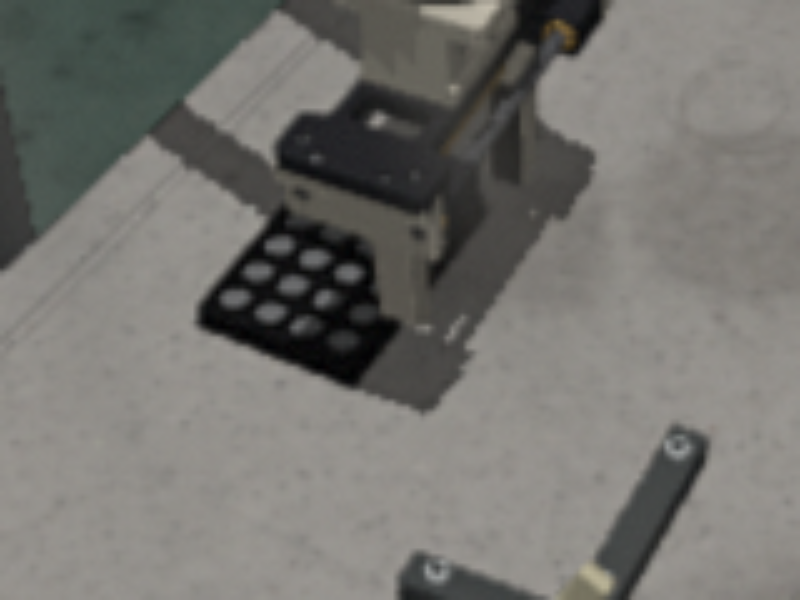

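The plate did not move: it is still at (300,300) in this crop. The fingertip ends near (400,320), which is higher in the picture than a tip at z=6 mm should be. I'll measure the real tip height from the depth image.

```bash
python3 - <<'E'
from h import *
for cam in('scene','top'):
    c=cap(cam); P=pts(c)
    k=(abs(P[:,0]-.54)<.06)&(abs(P[:,1]+.0256)<.12)&(P[:,2]>.022)&(P[:,2]<.12)
    Q=P[k]
    for a in np.arange(.02,.12,.006):
        m=Q[(Q[:,2]>=a)&(Q[:,2]<a+.006)]
        if len(m): print(cam,round(a,3),len(m),'x',m[:,0].min().round(3),m[:,0].max().round(3),'y',m[:,1].min().round(3),m[:,1].max().round(3))
print(bot.grip_depth)
c=cap('wrist'); cv2.imwrite('pics/w1.png',c['frame'][...,::-1]); print(np.array(c['mount']).round(3).tolist())
E
```

```text
scene 0.032 6 x 0.529 0.553 y -0.074 0.024
scene 0.038 18 x 0.527 0.554 y -0.079 0.032
scene 0.044 31 x 0.528 0.555 y -0.087 0.033
scene 0.05 36 x 0.527 0.555 y -0.087 0.033
scene 0.056 28 x 0.532 0.554 y -0.088 0.035
scene 0.062 38 x 0.53 0.555 y -0.089 0.033
scene 0.068 33 x 0.536 0.555 y -0.089 0.033
scene 0.074 31 x 0.537 0.555 y -0.089 0.036
scene 0.08 23 x 0.524 0.555 y -0.088 0.033
scene 0.086 25 x 0.528 0.555 y -0.089 0.034
scene 0.092 14 x 0.529 0.554 y -0.09 0.028
scene 0.098 5 x 0.533 0.538 y 0.023 0.025
scene 0.104 8 x 0.534 0.542 y 0.021 0.04
scene 0.11 9 x 0.537 0.544 y 0.021 0.034
scene 0.116 7 x 0.54 0.57 y -0.104 0.029
top 0.068 1 x 0.531 0.531 y 0.02 0.02
top 0.092 2 x 0.53 0.533 y 0.02 0.02
top 0.098 5 x 0.528 0.533 y 0.02 0.021
top 0.116 1 x 0.531 0.531 y 0.022 0.022
0.0188
[[-0.0, -0.958, -0.287, 0.081], [1.0, -0.0, 0.001, 0.0], [-0.001, -0.287, 0.958, -0.196], [0.0, 0.0, 0.0, 1.0]]
```

View pics/w1.png

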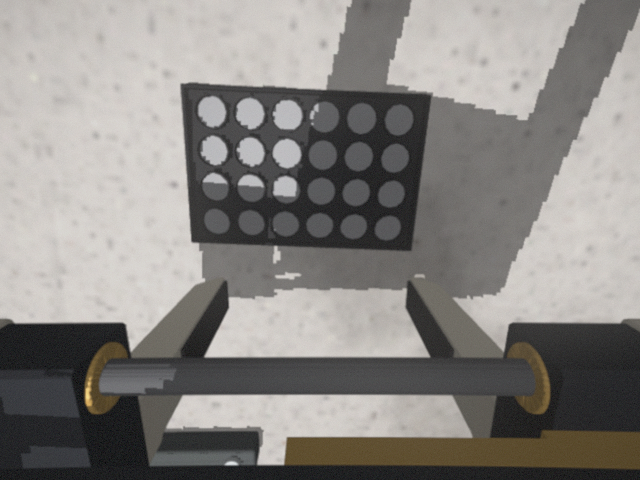

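The wrist view shows the plate at (185–430, 85–250), behind the fingertips at (220,285) and (415,285), and clear of them. By the scene depth the tips are about 30 mm above the worktop although the reported TCP z is 6 mm, so they passed over the plate. I'll go back and then lower by small guarded steps, checking against the cameras.

>>> play_rows(
  commands=[
    [0,0,0.02,0,0,0,-1],
    [-0.04,-0.004,0.02,0,0,0,-1],
    [-0.08,-0.008,0.02,0,0,0,-1],
    [-0.12,-0.012,0.02,0,0,0,-1],
    [-0.134,-0.0135,0.02,0,0,0,-1],
    [-0.134,-0.0135,0.02,0,0,0,-1],
    [-0.134,-0.0135,0.02,0,0,0,-1],
    [-0.134,-0.0135,0.02,0,0,0,-1],
  ],
)

```text
clock: 6.2
eef_pos: [0.4074, -0.0394, 0.0264]
ee_rot: [0.001, -0.052, 0.999, -0.0]
ft_force: [-0.1, -0.2, 0.1]
opening: 0.0931
grasp_force: 0.0
```

```bash
cat >> h.py <<'E'
from scipy.spatial.transform import Rotation as Ro
def tips():
    s=bot.get_state(); e=s['eef_pos']; q=s['ee_rot']
    c=cap('wrist'); T=np.eye(4); T[:3,:3]=Ro.from_quat([q[1],q[2],q[3],q[0]]).as_matrix(); T[:3,3]=e
    P=pts(c,None,T@np.array(c['mount'])); print('wrist-seen z pct 5,50,70',np.percentile(P[:,2],[5,50,70]).round(4))
    c=cap('scene'); P=pts(c); k=(abs(P[:,0]-e[0])<.018)&(abs(P[:,1]-e[1])<.075)&(P[:,2]>.004)&(P[:,2]<.1)
    print('eef',np.round(e,4),'table z',np.median(pts(c,None)[abs(P[:,2])<.02,2]).round(4),'lowest gripper z',np.sort(P[k,2])[:12].round(4),'f',np.round(s['ft_force'],1))
E
python3 - <<'E'
from h import *
tips(); plate()
E
```

```text
wrist-seen z pct 5,50,70 [-0.9013 -0.      0.0093]
eef [ 0.4074 -0.0394  0.0264] table z 0.0004 lowest gripper z [0.004  0.004  0.0042 0.0042 0.0042 0.0042 0.0043 0.0043 0.0043 0.0043
 0.0045 0.0046] f [-0.1 -0.2  0.1]
top 0.92 [495.5 -38.3] [130.5  64.7] 87.51 in stop [-170.3  143.4] goal -42.8 63.9
scene 0.82 [481.7 -39.4] [ 85.5 130.5] 4.24 in stop [-184.2  143.8] goal -42.8 63.9
```

>>> play_rows(
  commands=[
    [0,0,-0.01,0,0,0,-1],
    [0,0,-0.02,0,0,0,-1],
    [0,0,-0.026,0,0,0,-1],
    [0,0,-0.026,0,0,0,-1],
    [0,0,-0.026,0,0,0,-1],
  ],
)

```text
clock: 6.92
eef_pos: [0.4051, -0.0389, -0.0014]
ee_rot: [-0.001, -0.052, 0.999, 0.0]
ft_force: [0.3, 0.2, 0.1]
opening: 0.0926
grasp_force: 0.0
```

```bash
python3 - <<'E'
from h import *
tips()
c=cap('wrist'); e=bot.get_state()
M=np.linalg.inv(np.array(c['mount']))
for z in(0,-.015,-.03):
    X=np.array([[0,-.0465,z],[0,.0465,z]]); p=cv2.projectPoints(X,cv2.Rodrigues(M[:3,:3])[0],M[:3,3],np.array(c['mtx']),np.array(c['dist']))[0][:,0]; print(z,p.round())
s=cap('scene'); a=c['frame'][...,::-1]; b=cv2.resize(s['frame'][150:270,210:370,::-1],(640,480))
cv2.imwrite('pics/c3.png',cv2.resize(np.hstack([a,b]),(800,300)))
E
```

```text
wrist-seen z pct 5,50,70 [-0.9013 -0.      0.0093]
eef [ 0.4051 -0.0389 -0.0014] table z 0.0004 lowest gripper z [0.0041 0.0041 0.0041 0.0042 0.0043 0.0045 0.0047 0.0048 0.0048 0.0049
 0.005  0.0051] f [0.3 0.2 0.1]
0 [[239. 273.]
 [393. 273.]]
-0.015 [[234. 283.]
 [398. 283.]]
-0.03 [[227. 295.]
 [405. 295.]]
```

View pics/c3.png

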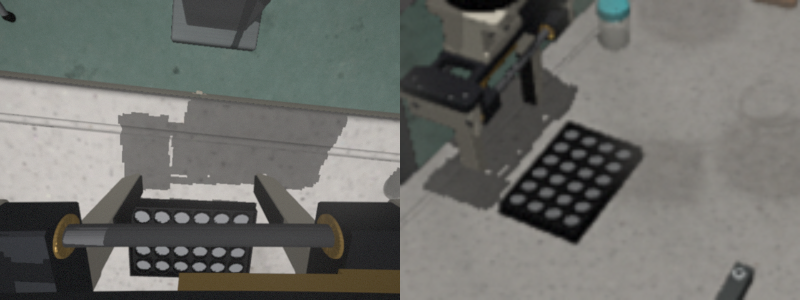

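The wrist view (left) shows the fingertips at about (140,180) and (257,180), just on the robot side of the plate. The scene view (right) shows them still hovering, with a gap to their shadow near (470,170). The real tips are about 27 mm above the reported TCP, so I'll lower further in small steps and watch the force.

>>> play_rows(
  commands=[
    [0,0,-0.005,0,0,0,-1],
    [0,0,-0.01,0,0,0,-1],
    [0,0,-0.014,0,0,0,-1],
    [0,0,-0.016,0,0,0,-1],
    [0,0,-0.018,0,0,0,-1],
    [0,0,-0.018,0,0,0,-1],
    [0,0,-0.018,0,0,0,-1],
  ],
)

```text
clock: 7.7
eef_pos: [0.406, -0.0391, -0.0185]
ee_rot: [-0.0, -0.052, 0.999, 0.0]
ft_force: [0.9, 0.1, 0.1]
opening: 0.093
grasp_force: 0.0
```

```bash
python3 - <<'E'
from h import *
s=bot.get_state(); e=s['eef_pos']; c=cap('scene'); P=pts(c)
k=(P[:,0]>e[0]-.016)&(P[:,0]<e[0]+.016)&(abs(P[:,1]-e[1])<.075)&(P[:,2]>.002)&(P[:,2]<.06); Q=P[k]
print(e,s['ft_force'])
for a in np.arange(.002,.06,.004):
    m=Q[(Q[:,2]>=a)&(Q[:,2]<a+.004)]
    if len(m): print(round(a,3),len(m),'x',m[:,0].min().round(3),m[:,0].max().round(3),'y',m[:,1].min().round(3),m[:,1].max().round(3))
plate(('scene',))
E
```

```text
[ 0.4059956  -0.0391056  -0.01852292] [0.86217869 0.12531409 0.09101872]
0.002 106 x 0.391 0.422 y -0.112 0.033
0.006 1 x 0.419 0.419 y -0.018 -0.018
0.01 8 x 0.391 0.418 y -0.087 0.013
0.014 8 x 0.392 0.419 y -0.091 0.015
0.018 18 x 0.397 0.419 y -0.098 0.015
0.022 23 x 0.394 0.42 y -0.1 0.022
0.026 21 x 0.394 0.422 y -0.102 0.021
0.03 25 x 0.395 0.421 y -0.101 0.021
0.034 21 x 0.392 0.42 y -0.1 0.023
0.038 23 x 0.393 0.421 y -0.101 0.016
0.042 24 x 0.393 0.421 y -0.101 0.019
0.046 21 x 0.397 0.42 y -0.102 0.02
0.05 26 x 0.394 0.421 y -0.102 0.017
0.054 18 x 0.399 0.42 y -0.104 0.021
0.058 15 x 0.403 0.422 y -0.102 0.02
scene 0.89 [478.4 -39.5] [ 91.4 129.8] 4.74 in stop [-187.5  144. ] goal -42.8 63.9
```

>>> play_rows(
  commands=[
    [0,0,-0.004,0,0,0,-1],
    [0,0,-0.004,0,0,0,-1],
    [0.008,0.0008,-0.004,0,0,0,-1],
    [0.016,0.0016,-0.004,0,0,0,-1],
    [0.022,0.0022,-0.004,0,0,0,-1],
    [0.028,0.0028,-0.004,0,0,0,-1],
    [0.034,0.0034,-0.004,0,0,0,-1],
    [0.04,0.004,-0.004,0,0,0,-1],
    [0.046,0.0046,-0.004,0,0,0,-1],
    [0.052,0.0052,-0.004,0,0,0,-1],
    [0.058,0.0058,-0.004,0,0,0,-1],
    [0.064,0.0064,-0.004,0,0,0,-1],
    [0.07,0.007,-0.004,0,0,0,-1],
    [0.076,0.0076,-0.004,0,0,0,-1],
    [0.082,0.0082,-0.004,0,0,0,-1],
    [0.088,0.009,-0.004,0,0,0,-1],
    [0.094,0.0096,-0.004,0,0,0,-1],
    [0.1,0.01,-0.004,0,0,0,-1],
    [0.1,0.01,-0.004,0,0,0,-1],
  ],
)

```text
clock: 9.43
eef_pos: [0.5076, -0.0291, -0.022]
ee_rot: [0.001, -0.052, 0.999, -0.0]
ft_force: [0.3, 0.4, 1.1]
opening: 0.093
grasp_force: 0.0
```

```bash
python3 - <<'E'
from h import *
plate()
E
```

```text
scene 0.76 [560.6 -29.6] [ 84.9 133.1] 5.82 in stop [-104.7  145.3] goal -42.8 63.9
```

>>> play_rows(
  commands=[
    [0.006,0.0006,0,0,0,0,-1],
    [0.012,0.0012,0,0,0,0,-1],
    [0.018,0.0018,0,0,0,0,-1],
    [0.024,0.0024,0,0,0,0,-1],
    [0.03,0.003,0,0,0,0,-1],
    [0.036,0.0037,0,0,0,0,-1],
    [0.042,0.0044,0,0,0,0,-1],
    [0.047,0.0049,0,0,0,0,-1],
    [0.051,0.0053,0,0,0,0,-1],
    [0.054,0.0056,0,0,0,0,-1],
    [0.054,0.0056,0,0,0,0,-1],
  ],
)

```text
clock: 10.55
eef_pos: [0.561, -0.0235, -0.0222]
ee_rot: [0.0, -0.052, 0.999, -0.0]
ft_force: [0.6, -0.2, 0.3]
opening: 0.0932
grasp_force: 0.0
```

```bash
python3 - <<'E'
from h import *
plate()
E
```

```text
scene 0.61 [612.2 -23.9] [ 87.6 129.8] 6.13 in stop [-52.7 145.6] goal -42.8 63.9
```

>>> play_rows(
  commands=[
    [-0.02,-0.002,0,0,0,0,-1],
    [-0.025,-0.0025,0.03,0,0,0,-1],
    [-0.025,-0.0025,0.07,0,0,0,0],
    [-0.02,0.02,0.09,0,0,-0.12,0],
    [-0.01,0.05,0.09,0,0,-0.24,0],
    [0.01,0.07,0.09,0,0,-0.36,0],
    [0.03,0.09,0.09,0,0,-0.48,0],
    [0.044,0.0935,0.09,0,0,-0.6,0],
    [0.044,0.0935,0.09,0,0,-0.72,0],
    [0.044,0.0935,0.09,0,0,-0.84,0],
    [0.044,0.0935,0.09,0,0,-0.96,0],
    [0.044,0.0935,0.09,0,0,-1.08,0],
    [0.044,0.0935,0.09,0,0,-1.2,0],
    [0.044,0.0935,0.09,0,0,-1.32,0],
    [0.044,0.0935,0.09,0,0,-1.44,0],
    [0.044,0.0935,0.09,0,0,-1.571,0],
    [0.044,0.0935,0.09,0,0,-1.571,0],
    [0.044,0.0935,0.09,0,0,-1.571,0],
  ],
)

```text
clock: 12.25
eef_pos: [0.604, 0.0699, 0.0676]
ee_rot: [0.0, 0.668, 0.744, 0.0]
ft_force: [1.1, 0.0, 0.9]
opening: 0.0462
grasp_force: 0.0
```

```bash
cat >> h.py <<'E'
def low():
    s=bot.get_state(); e=s['eef_pos']
    for cam in('scene',):
        P=pts(cap(cam)); k=(abs(P[:,0]-e[0])<.055)&(abs(P[:,1]-e[1])<.02)&(P[:,2]>e[2])&(P[:,2]<e[2]+.06)&(P[:,2]>.006); Q=P[k]
        print(e,s['opening'],s['ft_force'])
        for a in np.arange(0,.06,.005):
            m=Q[(Q[:,2]>=e[2]+a)&(Q[:,2]<e[2]+a+.005)]
            if len(m): print(cam,'tcp+',round(a,3),len(m),'x',m[:,0].min().round(3),m[:,0].max().round(3),'y',m[:,1].min().round(3),m[:,1].max().round(3))
E
python3 - <<'E'
from h import *
low(); c=plate(); c=cap('scene'); cv2.imwrite('pics/s4.png',cv2.resize(c['frame'][150:330,200:440,::-1],(800,600)))
E
```

```text
[0.60401574 0.06991329 0.0676324 ] 0.046208951130555655 [1.05843178 0.00634819 0.85111735]
scene tcp+ 0.03 14 x 0.572 0.635 y 0.058 0.073
scene tcp+ 0.035 20 x 0.568 0.64 y 0.058 0.072
scene tcp+ 0.04 29 x 0.566 0.642 y 0.056 0.079
scene tcp+ 0.045 29 x 0.567 0.642 y 0.056 0.079
scene tcp+ 0.05 31 x 0.566 0.642 y 0.055 0.082
scene tcp+ 0.055 21 x 0.569 0.643 y 0.053 0.078
top 0.67 [612.9 -24.3] [ 84.9 127.3] 5.76 in stop [-52.1 145.2] goal -42.8 63.9
scene 0.65 [613.2 -22.8] [ 84.7 131. ] 5.29 in stop [-51.7 146.6] goal -42.8 63.9
```

View pics/s4.png

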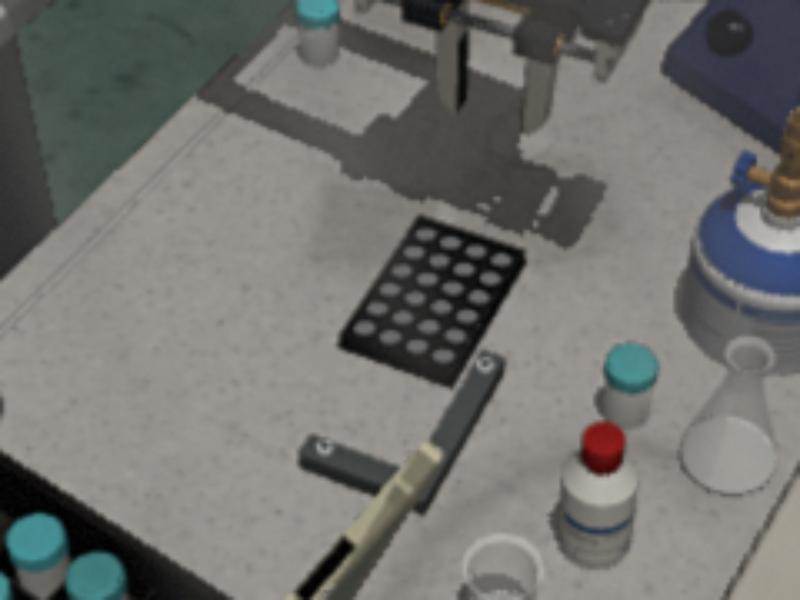

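The picture shows the plate at (435,300), clear of the long bar, whose left end is at (487,360). The gripper is beyond the plate's left end, with the fingers at (455,105) and (535,130), and nothing else has moved. Next I lower and push towards the shorter bar.

>>> play_rows(
  commands=[
    [0,0,-0.035,0,0,0,0],
    [0,0,-0.065,0,0,0,0],
    [0,0,-0.08,0,0,0,0],
    [0,0,-0.087,0,0,0,0],
    [0,0,-0.09,0,0,0,0],
    [0,0,-0.09,0,0,0,0],
    [0.0008,-0.008,-0.09,0,0,0,0],
    [0.0016,-0.015,-0.09,0,0,0,0],
    [0.0022,-0.021,-0.09,0,0,0,0],
    [0.0028,-0.027,-0.09,0,0,0,0],
    [0.0034,-0.033,-0.09,0,0,0,0],
    [0.004,-0.039,-0.09,0,0,0,0],
    [0.0046,-0.045,-0.09,0,0,0,0],
    [0.0053,-0.051,-0.09,0,0,0,0],
    [0.006,-0.057,-0.09,0,0,0,0],
    [0.0066,-0.063,-0.09,0,0,0,0],
    [0.0073,-0.07,-0.09,0,0,0,0],
    [0.0073,-0.07,-0.09,0,0,0,0],
  ],
)

```text
clock: 14.05
eef_pos: [0.6115, -0.0017, -0.0224]
ee_rot: [0.0, 0.67, 0.743, -0.0]
ft_force: [0.6, -0.0, 0.2]
opening: 0.0463
grasp_force: 0.0
```

```bash
python3 - <<'E'
from h import *
plate()
E
```

```text
scene 0.88 [617.1 -72.5] [ 84.8 134.2] 5.86 in stop [-52.9  96.8] goal -42.8 63.9
```

>>> play_rows(
  commands=[
    [0.0006,-0.006,0,0,0,0,0],
    [0.0012,-0.012,0,0,0,0,0],
    [0.0018,-0.017,0,0,0,0,0],
    [0.0023,-0.022,0,0,0,0,0],
    [0.0027,-0.026,0,0,0,0,0],
    [0.0029,-0.028,0,0,0,0,0],
    [0.0029,-0.028,0,0,0,0,0],
  ],
)

```text
clock: 14.83
eef_pos: [0.6144, -0.0288, -0.0223]
ee_rot: [0.0, 0.67, 0.743, -0.0]
ft_force: [0.9, 0.5, 0.4]
opening: 0.0464
grasp_force: 0.0
```

```bash
python3 - <<'E'
from h import *
plate()
E
```

```text
top 0.89 [ 619.9 -102.7] [ 84.9 125.7] 6.09 in stop [-53.3  66.5] goal -42.8 63.9
scene 0.64 [ 620. -101.] [ 85.5 129.1] 5.95 in stop [-53.   68.1] goal -42.8 63.9
```

>>> play_rows(
  commands=[
    [0.0001,-0.001,0,0,0,0,0],
    [0.0002,-0.002,0,0,0,0,0],
    [0.0003,-0.003,0,0,0,0,0],
    [0.0003,-0.003,0,0,0,0,0],
  ],
)

```text
clock: 15.37
eef_pos: [0.6147, -0.031, -0.0224]
ee_rot: [-0.0, 0.669, 0.743, 0.0]
ft_force: [0.1, 0.2, -0.2]
opening: 0.0461
grasp_force: 0.4
```

>>> play_rows(
  commands=[
    [0.0001,-0.001,0,0,0,0,0],
    [0.0001,-0.001,0,0,0,0,0],
  ],
)

```text
clock: 15.53
eef_pos: [0.6148, -0.0321, -0.0223]
ee_rot: [0.0, 0.669, 0.743, 0.0]
ft_force: [0.3, 0.7, 0.6]
opening: 0.0464
grasp_force: 0.4
```

>>> play_rows(
  commands=[
    [0.0001,-0.001,0,0,0,0,0],
    [0.0001,-0.001,0,0,0,0,0],
  ],
)

```text
clock: 15.7
eef_pos: [0.6148, -0.0328, -0.0223]
ee_rot: [-0.0, 0.669, 0.743, 0.0]
ft_force: [-0.3, 3.5, 1.6]
opening: 0.0467
grasp_force: 1.5
```

>>> play_rows(
  commands=[
    [0.0001,-0.001,0,0,0,0,0],
    [0.0001,-0.001,0,0,0,0,0],
  ],
)

```text
clock: 15.87
eef_pos: [0.6148, -0.0328, -0.0223]
ee_rot: [-0.001, 0.669, 0.743, 0.001]
ft_force: [-0.4, 7.8, 2.5]
opening: 0.0469
grasp_force: 3.5
```

```bash
python3 - <<'E'
from h import *
plate()
E
```

```text
top 0.59 [ 620.2 -108. ] [ 84.2 124.5] 5.77 in stop [-53.5  61.2] goal -42.8 63.9
scene 0.94 [ 618.8 -105.4] [ 89.3 129.4] 6.66 in stop [-54.7  63.9] goal -42.8 63.9
```

>>> play_rows(
  commands=[
    [-0.002,0.02,0,0,0,0,0],
    [-0.002,0.025,0.03,0,0,0,0],
    [-0.005,0.02,0.07,0,0,0.12,0],
    [-0.02,0.01,0.09,0,0,0.24,-1],
    [-0.04,0,0.09,0,0,0.36,-1],
    [-0.055,-0.02,0.09,0,0,0.48,-1],
    [-0.063,-0.04,0.09,0,0,0.6,-1],
    [-0.063,-0.06,0.09,0,0,0.72,-1],
    [-0.063,-0.0765,0.09,0,0,0.84,-1],
    [-0.063,-0.0765,0.09,0,0,0.96,-1],
    [-0.063,-0.0765,0.09,0,0,1.08,-1],
    [-0.063,-0.0765,0.09,0,0,1.2,-1],
    [-0.063,-0.0765,0.09,0,0,1.32,-1],
    [-0.063,-0.0765,0.09,0,0,1.44,-1],
    [-0.063,-0.0765,0.09,0,0,1.571,-1],
    [-0.063,-0.0765,0.09,0,0,1.571,-1],
    [-0.063,-0.0765,0.09,0,0,1.571,-1],
  ],
)

```text
clock: 17.48
eef_pos: [0.5519, -0.1109, 0.0676]
ee_rot: [-0.0, -0.05, 0.999, -0.0]
ft_force: [-0.4, 0.5, -0.6]
opening: 0.0928
grasp_force: 0.0
```

```bash
python3 - <<'E'
from h import *
plate(); print(bot.get_state()['eef_pos'])
E
```

```text
scene 0.67 [ 620.1 -106.8] [ 84.8 132.3] 5.86 in stop [-53.5  62.4] goal -42.8 63.9
[ 0.55192088 -0.11064324  0.06761381]
```

>>> play_rows(
  commands=[
    [0,0,-0.035,0,0,0,-1],
    [0,0,-0.065,0,0,0,-1],
    [0,0,-0.08,0,0,0,-1],
    [0,0,-0.087,0,0,0,-1],
    [0,0,-0.09,0,0,0,-1],
    [0,0,-0.09,0,0,0,-1],
    [0.005,0.0005,-0.09,0,0,0,-1],
    [0.01,0.001,-0.09,0,0,0,-1],
    [0.013,0.0013,-0.09,0,0,0,-1],
    [0.016,0.0016,-0.09,0,0,0,-1],
    [0.018,0.0018,-0.09,0,0,0,-1],
    [0.018,0.0018,-0.09,0,0,0,-1],
  ],
)

```text
clock: 18.68
eef_pos: [0.5706, -0.1088, -0.022]
ee_rot: [0.0, -0.052, 0.999, -0.0]
ft_force: [0.5, -0.7, 0.1]
opening: 0.0932
grasp_force: 0.0
```

>>> play_rows(
  commands=[
    [0.001,0.0001,0,0,0,0,-1],
    [0.002,0.0002,0,0,0,0,-1],
    [0.002,0.0002,0,0,0,0,-1],
  ],
)

```text
clock: 18.93
eef_pos: [0.5718, -0.1085, -0.0225]
ee_rot: [-0.0, -0.052, 0.999, 0.0]
ft_force: [-1.1, -0.1, 0.5]
opening: 0.0928
grasp_force: 0.4
```

>>> play_rows(
  commands=[
    [0.001,0.0001,0,0,0,0,-1],
    [0.001,0.0001,0,0,0,0,-1],
  ],
)

```text
clock: 19.1
eef_pos: [0.5729, -0.1084, -0.0225]
ee_rot: [-0.0, -0.052, 0.999, 0.0]
ft_force: [-0.1, -0.5, 1.4]
opening: 0.0927
grasp_force: 0.5
```

>>> play_rows(
  commands=[
    [0.001,0.0001,0,0,0,0,-1],
    [0.001,0.0001,0,0,0,0,-1],
  ],
)

```text
clock: 19.27
eef_pos: [0.574, -0.1083, -0.0224]
ee_rot: [0.0, -0.052, 0.999, 0.0]
ft_force: [-0.3, -0.4, 0.9]
opening: 0.0927
grasp_force: 0.3
```

>>> play_rows(
  commands=[
    [0.001,0.0001,0,0,0,0,-1],
    [0.001,0.0001,0,0,0,0,-1],
  ],
)

```text
clock: 19.43
eef_pos: [0.5751, -0.1082, -0.0224]
ee_rot: [0.0, -0.052, 0.999, 0.0]
ft_force: [-0.6, 0.5, -0.9]
opening: 0.0928
grasp_force: 0.2
```

>>> play_rows(
  commands=[
    [0.001,0.0001,0,0,0,0,-1],
    [0.001,0.0001,0,0,0,0,-1],
  ],
)

```text
clock: 19.6
eef_pos: [0.5761, -0.1081, -0.0223]
ee_rot: [0.0, -0.052, 0.999, -0.0]
ft_force: [0.1, 0.4, 0.8]
opening: 0.0932
grasp_force: 0.2
```

>>> play_rows(
  commands=[
    [0.001,0.0001,0,0,0,0,-1],
    [0.001,0.0001,0,0,0,0,-1],
  ],
)

```text
clock: 19.77
eef_pos: [0.5771, -0.108, -0.0224]
ee_rot: [0.0, -0.052, 0.999, -0.0]
ft_force: [-0.5, -0.8, -0.4]
opening: 0.0932
grasp_force: 0.3
```

```bash
python3 - <<'E'
from h import *
plate()
E
```

```text
scene 0.55 [ 629.9 -103.7] [ 86.8 130.8] 6.46 in stop [-43.4  64.5] goal -42.8 63.9
```

Almost seated in x; I'll push until the force rises.

>>> play_rows(
  commands=[
    [0.001,0.0001,0,0,0,0,-1],
    [0.001,0.0001,0,0,0,0,-1],
  ],
)

```text
clock: 20.13
eef_pos: [0.578, -0.108, -0.0223]
ee_rot: [0.0, -0.052, 0.999, -0.0]
ft_force: [-1.6, -0.6, 0.1]
opening: 0.0931
grasp_force: 0.5
```

>>> play_rows(
  commands=[
    [0.001,0.0001,0,0,0,0,-1],
    [0.001,0.0001,0,0,0,0,-1],
  ],
)

```text
clock: 20.3
eef_pos: [0.5782, -0.1079, -0.0224]
ee_rot: [-0.001, -0.052, 0.999, 0.0]
ft_force: [-5.1, -0.8, 4.3]
opening: 0.093
grasp_force: 2.5
```

>>> play_rows(
  commands=[
    [0.001,0.0001,0,0,0,0,-1],
    [0.001,0.0001,0,0,0,0,-1],
  ],
)

```text
clock: 20.47
eef_pos: [0.5782, -0.108, -0.0225]
ee_rot: [-0.002, -0.052, 0.999, 0.0]
ft_force: [-9.5, -0.3, 7.4]
opening: 0.0931
grasp_force: 4.8
```

>>> play_rows(
  commands=[
    [-0.003,-0.0003,0,0,0,0,-1],
    [-0.012,-0.0012,0,0,0,0,-1],
    [-0.03,-0.003,0,0,0,0,-1],
    [-0.04,-0.004,0.03,0,0,0,-1],
    [-0.06,-0.002,0.07,0,0,0,-1],
    [-0.09,0.03,0.11,0,0,0,-1],
    [-0.12,0.06,0.15,0,0,0,-1],
    [-0.14,0.1,0.19,0,0,0,-1],
    [-0.15,0.14,0.21,0,0,0,-1],
    [-0.15,0.18,0.21,0,0,0,-1],
    [-0.15,0.22,0.21,0,0,0,-1],
    [-0.15,0.26,0.21,0,0,0,-1],
    [-0.15,0.3,0.21,0,0,0,-1],
    [-0.15,0.3,0.21,0,0,0,-1],
    [-0.15,0.3,0.21,0,0,0,-1],
  ],
)

```text
clock: 21.72
eef_pos: [0.4293, 0.1991, 0.1887]
ee_rot: [0.001, -0.055, 0.998, 0.002]
ft_force: [-0.1, 0.3, 0.4]
opening: 0.0927
grasp_force: 0.0
```

```bash
python3 - <<'E'
from h import *
plate();plate()
s=bot.get_state(); print(s['clock'],s['eef_pos'])
c=cap('top'); a=cv2.resize(c['frame'][160:280,260:420,::-1],(800,600),interpolation=cv2.INTER_CUBIC); cv2.imwrite('pics/t5.png',a)
E
```

```text
scene 0.7 [ 630.8 -106.3] [ 87.5 134.2] 6.23 in stop [-42.8  61.8] goal -42.8 63.9
top 0.55 [ 630.4 -104. ] [ 86.7 126.1] 5.99 in stop [-43.   64.1] goal -42.8 63.9
scene 0.64 [ 629.7 -104.4] [ 82.6 128.2] 5.94 in stop [-43.8  63.7] goal -42.8 63.9
22.1167 [0.43027583 0.19096045 0.18755801]
```

View pics/t5.png

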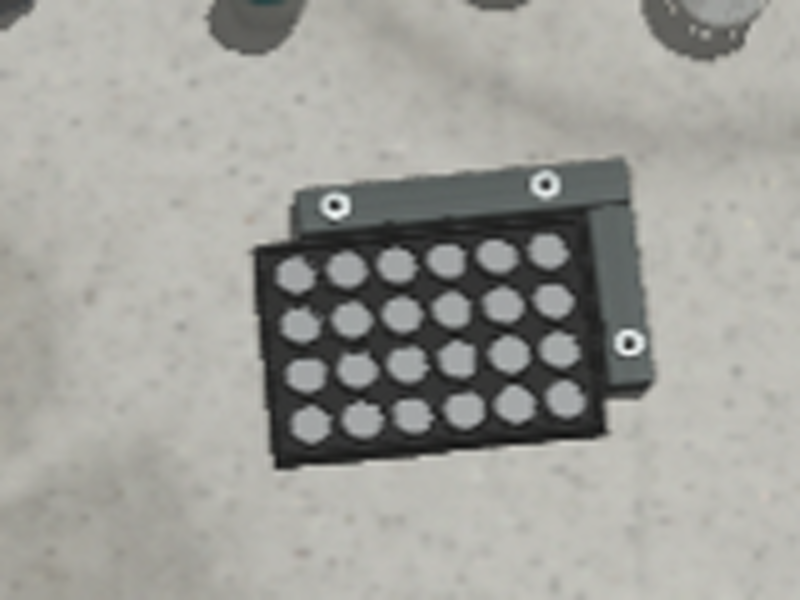

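The picture shows the plate square in the corner. Its long side runs along the longer bar, from (300,235) to (585,210), and its short side along the shorter bar, near (590–605, 210–400). The measured pose in the stop frame is about (-43, 64) mm, and the arm is clear.

```bash
python3 -c "
from workcell import bot
print(bot.close_job())"
```

```text
the job is handed in; nothing more can be done
None
```

The plate sits flush and square in the corner of the stop, at about (-43, 64) mm in the stop frame by the top camera; the arm is clear and the job was handed in, though no verdict was returned.

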